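# Hang a red book ledge on the slotted display stand

### The arm

A 6-joint arm with a two-finger parallel gripper is mounted at the origin on the work surface. World frame = base frame: x ahead of the robot, y to its left, z up, the work surface at z = 0. Lengths are in m, angles in rad, forces in N, time in s.
With the tool pointing down it reaches from about 0.275 to 0.85 m from the base axis. Payload 5.2 kg.
Tool frame: the origin (TCP) lies between the finger pads; the fingertips stand 22 mm ahead of it and the grasp point (between the pads) lies 3 mm ahead of it (r.tips_ahead is the y of the fingertips in the tool frame, in m); y points along the fingers, z is the direction in which the jaws open and shut, and the axes are right-handed (so a half turn about y gives the same grasp; the last joint's range is limited). The gripper opens to 85 mm and grips with 20 to 120 N. Pads are 22 mm wide; open, the fingers measure 114 mm over their backs; the gripper's body (76 mm by 85 mm) begins 54 mm behind the grasp point. The pads swing forward as they close: fully open they stand 13 mm farther back than shut.
Start: joints at [1.109, 0.259, 1.535, -0, 1.348, -0.203], TCP at [0.141, 0.532, 0.253] pointing down, gripper open.
Joint ranges: [-3.14, 3.14], [-0.91, 2.08], [0.19, 2.58], [-1.22, 4.36], [0.22, 2.71], [-3.12, 3.12]. Speed limits (rad/s): [2.57, 2.57, 3.14, 3.14, 3.14, 3.14].

### API

Orientations are given as a 3x3 rotation matrix whose columns are the frame's x, y, z axes.
In Python, from plant import r gives the robot as it stands.
- The arm moves only by the shell command python3 -m crank 'ROWS'. ROWS is JSON, a list that holds one entry, the list of rows, each a list of 5 numbers: the closure, from 0 (fully open) to 1 (shut), then the shift along the tool's x, y, z in m, then the turn about the tool's y in degrees. In form: [[[hand, tx, ty, tz, roll], ...]]. A call has 1 to 10 rows; each row shifts and turns the commanded pose from where the row before left it, along the tool's axes as they then stand; what a row does not reach is not made up. A row lasts 1/10 s, in which the tool goes at most 50 mm and 8.59 degrees, less where a joint would pass 70% of its speed; a pose out of reach is approached as far as the arm can. A call with a gripper value outside its range is refused whole. The fingers move at their own pace and stop on an object; the grip force is fixed at half the most. Time passes only in rows, so rows that do not move let the fingers close. It gives the time, the measured TCP pose, the force and the opening at its end, in the units of the state.
- r.get_state(): the state, without advancing time (a new reading comes with each control period).
- r.capture(name): name is "scene" or "top" or "wrist"; returns a dict with "color" (420x560x3 uint8, blue, green, red), "fx", "fy", "cx", "cy" (pixels), "dist_coeffs" ([k1, k2, p1, p2, k3] as OpenCV has them; the pictures are not rectified), "camera_from_world" (4x4, takes a point from world to camera coordinates); the wrist camera has in their place "hand_eye" (4x4, takes a point from camera to tool coordinates, whose origin is the TCP and whose axes are the tool frame's). Camera axes: x right, y down, z forward; pixel columns grow to the right and rows downward; lengths in m; the calibration is good to about 2 mm. A picture is of the moment at which its call begins: read the wrist's pose just before it. There is no depth.
- r.finish_job(): hands the job in, once; it reports no verdict.
Trained networks look in a picture, given as the dict that the camera call returned (one of the last four; its "shot" number tells which), for a name from the list of things; names that differ only in an ending like _2 or _b are one class to them, and where a whole thing is asked for, a point or a joint stands for the part that bears it (a point fixed in the world has none). Each returns a list of dicts, best first, with "conf" (0 to 1); they miss things now and then, are a little off and sometimes report something else, mostly with a low value. They report only what shows in the picture. A call takes as long as a camera call. They do not tell look-alikes from the thing itself.
- r.find_in(picture, query): "box" ([centre column, centre row, width, height] as shares, 0 to 1, of the picture: columns of its width, rows of its height, round what is visible of it).
- r.regions_of(picture, query): "region" (420x560 bool, what is visible of it) and "box" ([centre column, centre row, width, height] as shares, 0 to 1, of the picture: columns of its width, rows of its height, round what is visible of it).
The state is a dict: "clock": time; "joint_positions": joint angles; "qvel": joint speeds; "joint_torque": joint torques, N m; "eef_pos": TCP position; "ee_rot": TCP orientation; "ft_force": force on the tool from outside, world axes, zero at the start; "wrist_torque": the same for the moment, N m; "finger_gap": finger opening in m.
Only numpy, scipy, OpenCV 4.12 (cv2) and the standard library are available. Lean on these libraries where they do the work, as an engineer would, in place of code of your own. Each camera call takes 0.05 s, during which the arm holds its last target. There are 200 camera calls.

### The job

Slide the yellow shutter of the free bay all the way up, so that its two slots are open. Then hook the loose red ledge into these two slots and press it down until the roller catch snaps and it is locked fully home, level and with its back against the stand. Let go, leave the shutter up, and do not shift the things standing about.

Things in the scene. Friction and masses are not known exactly. Their poses are not given: they have to be found in the camera images.
- stand: Fixed stand: grey steel panel, 310 wide and 222 high, between wooden cheeks (342 over all, 228 high), 130 deep. Origin on the desk, mid-width, in the plane of the front face; x points into the stand, y along the face, z up. Two bays, centred at y = +75 and -75; one is free, the other holds the neighbour ledge. The panel is 5 thick, hollow for 35 behind it. Sizes in mm.
- bay: The free bay (fixed; flat yellow tag on the stand's top edge). Origin in the face plane midway between its 2 slots, at the slots' lower edge, 160 above the desk; axes as the stand's. Aluminium guides, 56.5 to 62.5 either side of the middle, stand 8 out from the face, from 8 below to 62 above the origin. With the ledge home, point ledge_back meets this origin and the axes of ledge and bay agree.
- slot (a point): Left (+y) slot of the free bay: centre of its lower edge in the face plane, y = +32 in the bay; the other slot is at y = -32. Each is 16 wide and 36 high (160 to 196 above the desk). Until the shutter is raised they are covered. Sizes in mm.
- shutter (a joint): Lift of the yellow shutter over the free bay's slots: 0 down, 0.065 m fully up. Slides straight up and stays where left (friction 4 N, weight 1.2 N). A 112 x 50 plate up to 5 out from the face; down, it spans from 4 below to 46 above the bay's origin. It must be fully up for the ledge to pass below it. Sizes in mm.
- shutter_tab (a point): Middle of the shutter's black pull tab, an upright fin 10 thick (along the stand's y), 34 high, standing from 5 to 37 out from the face. The point is 24 in front of the face, 14 below the tab's top, 16 below the shutter's top edge; it rises with the shutter. With the shutter at 0 it is 30 above the bay's origin. Sizes in mm.
- catch (a joint): How far the spring roller below the slots is pushed in: 0 = out, at most 0.008 m. Steel roller 14 in diameter, 32 long, 4.5 out of the face, axis 37.5 below the bay's origin. The ledge's rolled rear edge rides over it when pressed down (some 8 N beyond the ledge's weight); it snaps back to 0 in the window of the ledge's back when the ledge is home. Sizes in mm.
- ledge: Loose red steel ledge, about 0.32 kg, standing on the desk: floor 130 (x) x 100 (y) x 5; back plate 100 wide, 72 high, its rear face at x = +65; middle fin along x, 10 thick in y, from x = -60 to +60, its top 60 above the underside; two hooks at the back. Origin: centre of the underside; z up, +x towards the hooked back. Sizes in mm.
- ledge_hook (a point): Left (+y) steel hook: root of its tongue's underside, x = +65, y = +32, z = +50 in the ledge; the other is at y = -32. 11 wide: a tongue at z 50 to 60 runs 11.5 back, and from its end a finger 5 thick hangs to z = 30; throat 6.5 for the 5 panel. 30 high in all, it enters the 36 slot level, with the ledge 20 to 26 (best 23) above home, then drops. Sizes in mm.
- ledge_back (a point): Point on the ledge at the rear face, mid-width, at the height of the underside of the hooks' tongues (x = +65, y = 0, z = +50 mm in the ledge).
- ledge_fin (a point): Good place to grip the fin from above: mid-thickness, x = -30, y = 0, z = +42 mm in the ledge (18 mm below the fin's top, 37 mm above the floor plate), 95 mm in front of the rear face. Gripped nearer the back, a gripper may strike the raised shutter's tab.
- neighbour: The same red ledge, already hung in the other bay and fixed there, with books up to 255 mm above the desk. Origin like the bay's (in the face, at the slots' lower edge); it reaches 130 mm out from the face, 50 mm either side, its underside 110 mm above the desk.
- stack: Loose pile of three books lying flat, 150 (x) x 110 (y) x 66 mm high; origin at the middle of the underside. To be left alone.
- mug: Blue mug, 76 mm wide plus a handle at its +y side, 85 mm high; origin at the middle of the underside. To be left alone.
- file: Red magazine file with books, 130 x 85 mm, 205 mm high; origin at the middle of the underside. To be left alone.
- row: Row of standing books between dark bookends, 120 x 112 mm, 185 mm high; origin at the middle of the underside. To be left alone.
Mind the look-alikes: they are no part of the job. Of the things that look like the ledge, the middle-sized one is meant.

How it is judged:
By the outcome, as a careful person would: the job done as asked, in the order asked, and still so for the second after the job is handed in, with the robot touching nothing.
It also fails if it takes over 51 s, if anything falls off the work surface, if the arm or the gripper's body presses on something with over 40 N, if the wrist force passes 120 N, or if a joint passes its speed limit or range.

## Working session

There is one attempt and no reset: what is moved stays moved. The work goes in short steps, Python scripts to look and compute and a shell command to move; the robot and the scene stay as the last step left them, time stands still between calls to the robot, and variables do not carry over. Pictures are saved under pics/ and viewed, about 8 in all and at most 12, crops included, and the job is handed in when it is done.

```bash
ls; mkdir -p pics; python3 - <<'E'
from plant import r
import cv2,numpy as np
np.set_printoptions(precision=4,suppress=True)
s=r.get_state();print(s['clock'],s['eef_pos'],s['ee_rot'],s['finger_gap'],s['ft_force'])
for n in ['scene','top']:
    p=r.capture(n);cv2.imwrite(f'pics/{n}0.png',p['color'])
    print(n,p['fx'],p['cx'],p['cy'],p['dist_coeffs']);print(np.array(p['camera_from_world']))
    for q in ['ledge','bay','stand','shutter','shutter_tab','ledge_fin','ledge_hook','neighbour','slot']:
        try: print(q,[(round(d['conf'],2),(np.array(d['box'])*[560,420,560,420]).round(0).tolist()) for d in r.find_in(p,q)][:5])
        except Exception as e: print(q,e)
E
```

```text
pics
0.0 [0.1405 0.5312 0.2525] [[ 0.9667 -0.0008  0.256 ]
 [-0.256  -0.0017  0.9667]
 [-0.0004 -1.     -0.0018]] 0.08525394195323786 [0.5117 0.4503 0.2651]
scene 436.18771905285973 274.62294148518924 216.6689057206422 [0.0356 0.     0.     0.     0.    ]
[[ 0.2216  0.9751  0.0032 -0.0849]
 [ 0.7361 -0.1651 -0.6565 -0.2983]
 [-0.6396  0.1478 -0.7543  1.544 ]
 [ 0.      0.      0.      1.    ]]
ledge [(0.71, [120.0, 259.0, 40.0, 39.0]), (0.62, [168.0, 170.0, 71.0, 68.0]), (0.56, [184.0, 235.0, 59.0, 45.0])]
bay [(0.79, [361.0, 221.0, 28.0, 57.0])]
stand [(0.83, [388.0, 222.0, 76.0, 161.0]), (0.72, [292.0, 230.0, 37.0, 43.0])]
shutter [(0.55, [354.0, 214.0, 16.0, 28.0])]
shutter_tab [(0.78, [354.0, 213.0, 24.0, 32.0]), (0.54, [212.0, 293.0, 68.0, 69.0])]
ledge_fin [(0.92, [164.0, 171.0, 73.0, 76.0]), (0.76, [183.0, 237.0, 58.0, 44.0]), (0.75, [120.0, 262.0, 40.0, 47.0])]
ledge_hook [(0.96, [121.0, 260.0, 42.0, 44.0]), (0.66, [185.0, 234.0, 61.0, 42.0]), (0.64, [165.0, 170.0, 71.0, 73.0])]
neighbour [(0.76, [334.0, 178.0, 50.0, 64.0]), (0.63, [186.0, 236.0, 59.0, 46.0])]
slot [(0.57, [3
[... 229 characters left out ...]
4857]
 [ 0.0764  0.0037 -0.9971  1.1993]
 [ 0.      0.      0.      1.    ]]
ledge [(0.89, [380.0, 323.0, 79.0, 81.0]), (0.71, [426.0, 215.0, 37.0, 45.0]), (0.58, [368.0, 235.0, 55.0, 59.0])]
bay [(0.64, [209.0, 154.0, 33.0, 52.0])]
stand [(0.9, [179.0, 176.0, 107.0, 149.0])]
shutter [(0.58, [214.0, 154.0, 19.0, 44.0])]
shutter_tab []
ledge_fin [(0.75, [365.0, 236.0, 51.0, 54.0]), (0.63, [425.0, 218.0, 36.0, 35.0]), (0.59, [378.0, 324.0, 74.0, 81.0])]
ledge_hook [(0.83, [380.0, 322.0, 74.0, 85.0]), (0.75, [368.0, 233.0, 60.0, 59.0]), (0.56, [424.0, 217.0, 39.0, 36.0]), (0.25, [213.0, 153.0, 21.0, 44.0])]
neighbour [(0.85, [215.0, 219.0, 62.0, 53.0])]
slot [(0.55, [210.0, 160.0, 27.0, 47.0])]
```

```bash
python3 - <<'E'
import cv2
a=cv2.imread('pics/scene0.png');b=cv2.imread('pics/top0.png')
cv2.imwrite('pics/top0x.png',cv2.resize(b[80:380,110:510],None,fx=2,fy=2,interpolation=cv2.INTER_CUBIC))
cv2.imwrite('pics/sc0x.png',cv2.resize(a[110:330,80:440],None,fx=2.2,fy=2.2,interpolation=cv2.INTER_CUBIC))
E
```

```text
(no output)
```

View pics/top0x.png

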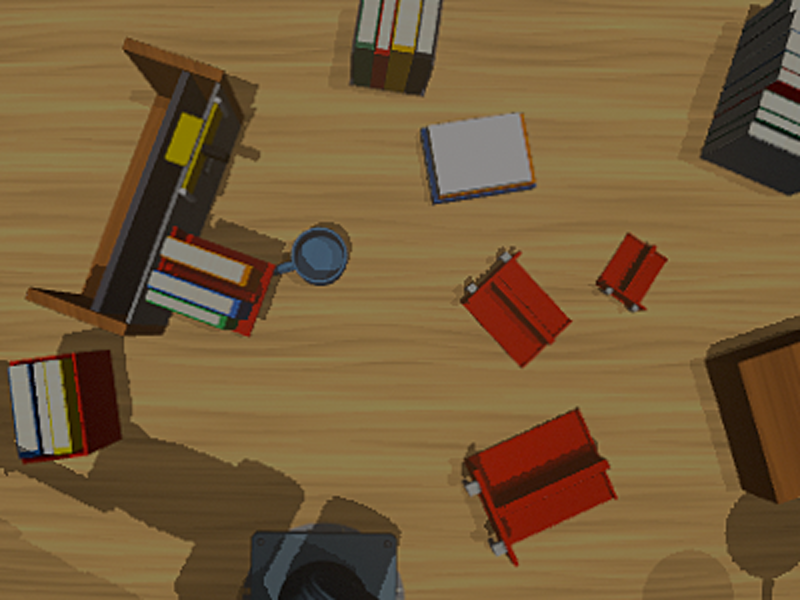

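View pics/sc0x.png

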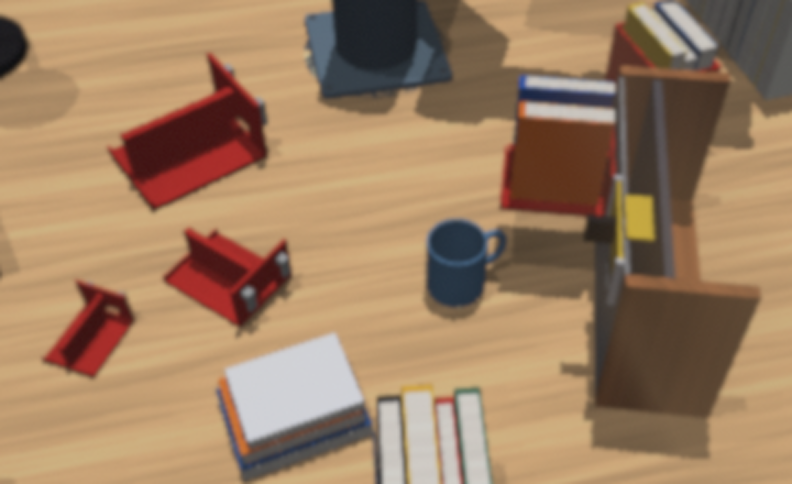

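Candidates for the ledge in the top picture are the big one at (380,323), the middle one at (368,235) and the small one at (425,217). The big and small ones are look-alikes, so I choose the middle one: its floor measures about 85x67 crop px, consistent with 130x100 mm. The free bay (yellow tag at about (203,150)) is the upper one, at stand y=-75. The mug stands below and in front of the neighbour. Next I fit the poses by edges.

```bash
cat > h.py <<'E'
import numpy as np,cv2
from scipy.optimize import least_squares
np.set_printoptions(precision=4,suppress=True)
def T(x,y,z,yaw):
    c,s=np.cos(yaw),np.sin(yaw);M=np.eye(4);M[:3,:3]=[[c,-s,0],[s,c,0],[0,0,1]];M[:3,3]=[x,y,z];return M
def cam(p,state=None):
    if 'hand_eye' in p:
        W=np.eye(4);W[:3,:3]=state['ee_rot'];W[:3,3]=state['eef_pos'];E=np.linalg.inv(W@np.array(p['hand_eye']))
    else: E=np.array(p['camera_from_world'])
    return dict(E=E,K=np.array([[p['fx'],0,p['cx']],[0,p['fy'],p['cy']],[0,0,1.]]),d=np.array(p['dist_coeffs'],float),im=p['color'])
def proj(c,P):
    P=np.asarray(P,float).reshape(-1,3)
    return cv2.projectPoints(P,cv2.Rodrigues(c['E'][:3,:3])[0],c['E'][:3,3],c['K'],c['d'])[0].reshape(-1,2)
def ray(c,uv,z):  # pixel -> world at height z
    q=cv2.undistortPoints(np.array([[uv]],float),c['K'],c['d'])[0,0];R=c['E'][:3,:3];o=-R.T@c['E'][:3,3];d=R.T@np.array([q[0],q[1],1]);return o+d*(z-o[2])/d[2]
def box(x0,x1,y0,y1,z0,z1):
    return np.array([[x,y,z] for x in(x0,x1) for y in(y0,y1) for z in(z0,z1)])/1000
LEDGE=[box(-65,65,-50,50,0,5),box(60,65,-50,50,0,72),box(-60,60,-5,5,5,60)]
def mask(c,boxes,M,shape,S=4):
    m=np.zeros((shape[0]*S,shape[1]*S),np.uint8)
    for b in boxes:
        h=cv2.convexHull(((proj(c,b@M[:3,:3].T+M[:3,3])+.5)*S*16).astype(np.int32));cv2.fillConvexPoly(m,h,255,shift=4)
    return cv2.resize(m,(shape[1],shape[0]),interpolation=cv2.INTER_AREA)/255.
def red(im):
    h=cv2.cvtColor(im,cv2.COLOR_BGR2HSV);return (((h[...,0]<6)|(h[...,0]>173))&(h[...,1]>140)&(h[...,2]>25)).astype(float)
def edges(boxes):  # segments of a box
    out=[]
    for b in boxes:
        for i in range(8):
            for k in(1,2,4):
                if not i&k: out.append((b[i],b[i|k]))
    return out
def draw(c,im,segs,M,s,off,col):
    for a,b in segs:
        q=(proj(c,np.array([a,b])@M[:3,:3].T+M[:3,3])+.5-off)*s
        cv2.line(im,*[tuple(int(v) for v in w) for w in q],col,1,cv2.LINE_AA)
E
cat > m1.py <<'E'
from plant import r
from h import *
from scipy.optimize import minimize
import pickle
C={n:cam(r.capture(n)) for n in('top','scene')}
pickle.dump(C,open('C.pkl','wb'))
roi={'top':(335,200,402,268),'scene':(150,208,218,262)}
R={}
for n,c in C.items():
    m=red(c['im']);u0,v0,u1,v1=roi[n];w=np.zeros_like(m);w[v0:v1,u0:u1]=1;R[n]=m*w
def cost(p,which=('top','scene')):
    M=T(p[0],p[1],0,p[2]);return sum(np.abs(mask(C[n],LEDGE,M,(420,560))-R[n]).sum() for n in which)
g=ray(C['top'],(369,235),.0);print('guess',g)
for which in (('top','scene'),('top',),('scene',)):
    best=min((minimize(cost,[g[0],g[1],y],args=(which,),method='Nelder-Mead',options=dict(initial_simplex=[[g[0],g[1],y],[g[0]+.02,g[1],y],[g[0],g[1]+.02,y],[g[0],g[1],y+.2]],xatol=1e-4)) for y in(.6,.9)),key=lambda o:o.fun)
    print(which,best.x,np.degrees(best.x[2]),best.fun,[R[n].sum() for n in which])
E
python3 m1.py
```

```text
guess [ 0.423  -0.2769  0.    ]
('top', 'scene') [ 0.4195 -0.2742  0.7611] 43.609352358348396 759.0509803921568 [np.float64(1165.0), np.float64(1231.0)]
('top',) [ 0.4209 -0.2727  0.7707] 44.156134260874204 432.3411764705882 [np.float64(1165.0)]
('scene',) [ 0.4174 -0.274   0.7482] 42.87043785699372 310.92549019607844 [np.float64(1231.0)]
```

```bash
cat > m2.py <<'E'
from h import *
import pickle
C=pickle.load(open('C.pkl','rb'))
ch=[box(0,130,s*163-8,s*163+8,0,228) for s in(1,-1)]
def seg(*p): return [(np.array(a)/1000,np.array(b)/1000) for a,b in p]
top=[]
for s in(1,-1):
    a,b=155*s,171*s;top+=seg(((0,a,228),(130,a,228)),((0,b,228),(130,b,228)),((0,a,228),(0,b,228)),((130,a,228),(130,b,228)))
top+=seg(((0,-155,222),(0,-20,222)),((5,-131,206),(-5,-131,206)),((-5,-131,206),(-5,-19,206)))
vis={'top':top,'scene':top+seg(((0,-171,0),(0,-171,228)),((130,-171,0),(130,-171,228)),((0,-171,0),(130,-171,0)))}
D={}
for n,c in C.items():
    g=cv2.GaussianBlur(cv2.resize(c['im'],None,fx=2,fy=2,interpolation=cv2.INTER_CUBIC),(0,0),1.2)
    e=np.zeros(g.shape[:2],np.uint8)
    for k in range(3): e|=cv2.Canny(g[...,k],25,60)
    D[n]=cv2.distanceTransform(255-e,cv2.DIST_L2,5)/2
def res(p,which=C):
    M=T(p[0],p[1],0,p[2]);o=[]
    for n in which:
        P=np.concatenate([a+(b-a)*np.linspace(0,1,25)[:,None] for a,b in vis[n]])@M[:3,:3].T+M[:3,3]
        q=((proj(C[n],P)+.5)*2-.5).astype(np.float32)
        o.append(cv2.remap(D[n],q[:,0].copy(),q[:,1].copy(),cv2.INTER_LINEAR,borderValue=20).ravel())
    return np.concatenate(o)
def cst(p,which=C): return np.minimum(res(p,which),4).mean()
from scipy.optimize import minimize
g=ray(C['top'],(198,181),.228);print(g)
def fit(which):
    b=min(((cst((g[0]+a,g[1]+d,np.radians(y)),which),(g[0]+a,g[1]+d,np.radians(y))) for a in np.arange(-.03,.031,.005) for d in np.arange(-.03,.031,.005) for y in range(60,80,2)),key=lambda t:t[0])[1]
    return minimize(cst,b,args=(which,),method='Nelder-Mead',options=dict(initial_simplex=np.array([b]*4)+np.vstack([np.zeros(3),np.diag([.004,.004,.02])]),xatol=1e-5))
for w in(('top','scene'),('top',),('scene',)):
    f=fit(w);print(w,f.x,np.degrees(f.x[2]),f.fun)
    if len(w)==2: S=f.x
L=[.4195,-.2742,.7611]
ims=[]
for n,(u0,v0,u1,v1),s in(('top',(115,90,415,290),2.6),('scene',(140,110,440,310),2.6)):
    im=cv2.resize(C[n]['im'][v0:v1,u0:u1],None,fx=s,fy=s,interpolation=cv2.INTER_CUBIC)
    im=cv2.convertScaleAbs(im,alpha=1.6)
    draw(C[n],im,vis[n],T(S[0],S[1],0,S[2]),s,(u0,v0),(0,255,0));draw(C[n],im,edges(LEDGE),T(L[0],L[1],0,L[2]),s,(u0,v0),(255,255,0))
    ims.append(im)
cv2.imwrite('pics/ov1.png',cv2.resize(np.vstack(ims),(570,760))[:, :]) ; cv2.imwrite('pics/ov_top.png',ims[0]);cv2.imwrite('pics/ov_scene.png',ims[1])
E
python3 m2.py
```

```text
[0.5406 0.1779 0.228 ]
('top', 'scene') [0.5417 0.1809 1.2337] 70.68364658235548 0.5131973624229431
('top',) [0.5419 0.1811 1.2388] 70.97551843743922 0.24551507830619812
('scene',) [0.5414 0.1801 1.2269] 70.29570006926627 0.6068874597549438
```

View pics/ov_top.png

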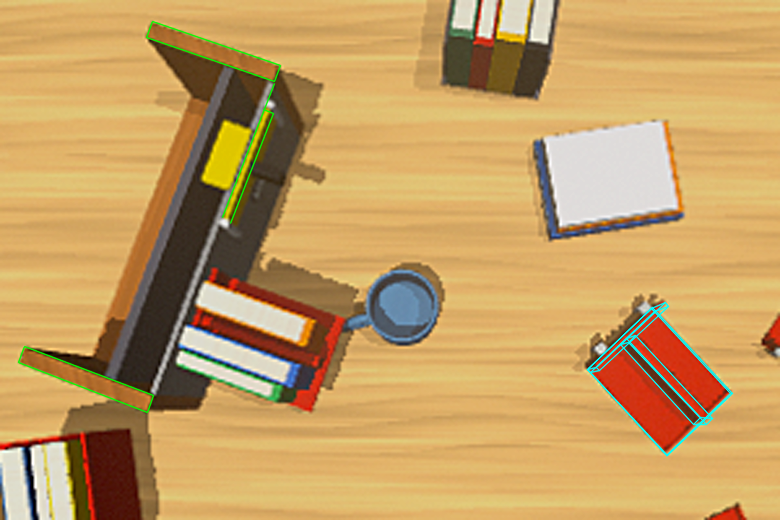

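The overlay fits: the stand's cheek tops, panel edge and shutter line up with the picture, and so does the ledge outline. Scene and top agree within about 3 mm. Now I move up and turn towards the stand.

```bash
cat > plan.py <<'E'
from h import *
import json,os
if not os.path.exists('pose.json'): json.dump(dict(S=[.5418,.1810,1.236],L=[.4200,-.2735,.765]),open('pose.json','w'))
P=json.load(open('pose.json'));S=T(P['S'][0],P['S'][1],0,P['S'][2]);L=T(P['L'][0],P['L'][1],0,P['L'][2])
def pt(M,x,y,z): return (M@[x/1000,y/1000,z/1000,1])[:3]
def go(s,target,ydir):
    """tool-frame mm to reach target TCP, after rolling so tool z is along heading ydir (deg)"""
    R=np.array(s['ee_rot']);h=np.degrees(np.arctan2(R[1,2],R[0,2]))
    roll=-((ydir-h+90)%180-90)
    a=np.radians(h-roll);Z=np.array([np.cos(a),np.sin(a),0]);X=np.cross([0,0,-1],Z)
    d=np.asarray(target)-s['eef_pos'];print('roll %.2f  t(mm) x %.1f y %.1f z %.1f'%(roll,d@X*1e3,-d[2]*1e3,d@Z*1e3),'world d',d)
E
python3 -m crank '[[[0,0,-0.008,0,-8.56],[0,0,-0.008,0,-8.56],[0,0,-0.008,0,-8.56],[0,0,-0.008,0,-8.56],[0,0,-0.008,0,-8.56],[0,0,-0.008,0,-8.56],[0,0,-0.008,0,-8.56],[0,0,-0.008,0,-8.56],[0,0,-0.008,0,-8.56],[0,0,-0.008,0,-8.56]]]'
python3 - <<'E'
from plan import *
from plant import r
s=r.get_state();print(s['clock'],s['joint_positions'])
t=pt(S,-24,-75,193);print('tab',t)
go(s,t+[0,0,.12],np.degrees(P['S'][2])+90)
E
```

```text
clock: 2.1
eef_pos: [0.1407, 0.5317, 0.3336]
ee_rot: [[0.324, -0.0, -0.946], [0.946, -0.0, 0.324], [-0.0, -1.0, 0.0]]
ft_force: [-0.4, 0.3, 0.9]
finger_gap: 0.0853
2.1 [ 1.1092  0.2181  1.3937  0.      1.5298 -1.7029]
tab [0.6047 0.1337 0.193 ]
roll 0.30  t(mm) x -223.4 y 20.6 z -569.0 world d [ 0.464  -0.398  -0.0206]
```

```bash
python3 -m crank '[[[0,-0.017,0,-0.044,0.3],[0,-0.017,0,-0.044,0],[0,-0.017,0,-0.044,0],[0,-0.017,0,-0.044,0],[0,-0.017,0,-0.044,0],[0,-0.017,0,-0.044,0],[0,-0.017,0,-0.044,0],[0,-0.017,0,-0.044,0],[0,-0.017,0,-0.044,0],[0,-0.017,0,-0.044,0]]]'
python3 -m crank '[[[0,-0.018,0,-0.044,0],[0,-0.018,0,-0.044,0],[0,-0.017,0,-0.041,0],[0,0,0,0,0]]]'
python3 - <<'E'
from plan import *
from plant import r
s=r.get_state();print(s['clock'],s['joint_positions'])
t=pt(S,-24,-75,193)
go(s,t+[0,0,.12],np.degrees(P['S'][2])+90)
p=r.capture('wrist');c=cam(p,s);im=cv2.convertScaleAbs(c['im'],alpha=1.4)
tab=box(-37,-5,-80,-70,170,204);sh=box(-5,0,-131,-19,156,206)
draw(c,im,edges([tab]),S,1,(0,0),(255,255,0));draw(c,im,edges([sh]),S,1,(0,0),(0,255,0))
cv2.imwrite('pics/w1.png',np.hstack([im]))
print(np.array(p['hand_eye']),[(d['conf'],d['box']) for d in r.find_in(p,'shutter_tab')])
E
```

```text
clock: 3.1
eef_pos: [0.5, 0.2231, 0.3335]
ee_rot: [[0.334, 0.0, -0.942], [0.942, 0.0, 0.334], [0.0, -1.0, -0.0]]
ft_force: [0.5, 0.3, 0.3]
finger_gap: 0.0853
clock: 3.5
eef_pos: [0.6061, 0.1269, 0.3317]
ee_rot: [[0.339, -0.0, -0.941], [0.941, -0.002, 0.339], [-0.002, -1.0, -0.0]]
ft_force: [0.2, 1.1, -0.9]
finger_gap: 0.0852
3.5 [ 0.0275  0.3505  1.2193 -0.0019  1.5721 -2.7677]
roll -0.66  t(mm) x 6.0 y 18.7 z 3.5 world d [-0.0013  0.0068 -0.0187]
[[ 0.0011  0.9527  0.3038 -0.0781]
 [-0.0005 -0.3038  0.9527 -0.1202]
 [ 1.     -0.0012  0.0001 -0.0006]
 [ 0.      0.      0.      1.    ]] [(0.75, [0.5024, 0.5262, 0.2359, 0.1133])]
```

View pics/w1.png

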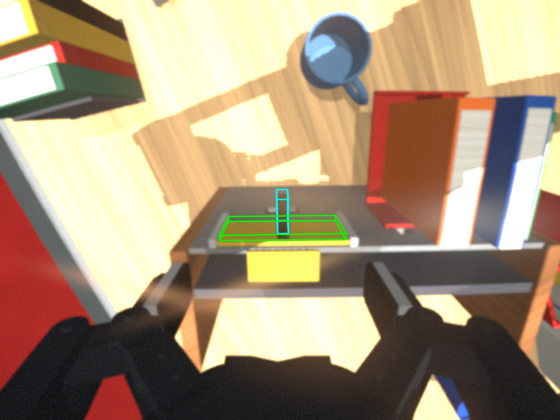

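The wrist view shows the tab at about (283,210) and the shutter edge near row 240, which is close to the prediction. I'll correct the offset, let it settle and check a crop.

```bash
python3 -m crank '[[[0,0.003,0.008,0.002,-0.5],[0,0.003,0.008,0.002,0],[0,0,0,0,0],[0,0,0,0,0]]]'
python3 - <<'E'
from plan import *
from plant import r
s=r.get_state();print(s['clock'],s['qvel'])
t=pt(S,-24,-75,193)
go(s,t+[0,0,.0],np.degrees(P['S'][2])+90)
p=r.capture('wrist');c=cam(p,s);u0,v0,k=170,140,4
im=cv2.resize(cv2.convertScaleAbs(c['im'][v0:v0+140,u0:u0+200],alpha=1.2),None,fx=k,fy=k,interpolation=cv2.INTER_CUBIC)
tab=box(-37,-5,-80,-70,170,204);sh=box(-5,0,-131,-19,156,206)
g=[box(-8,0,s0*59.5-78,s0*59.5-72,152,222) for s0 in(1,-1)]
draw(c,im,edges([tab]),S,k,(u0,v0),(255,255,0));draw(c,im,edges([sh]),S,k,(u0,v0),(0,255,0));draw(c,im,edges(g),S,k,(u0,v0),(255,0,255))
cv2.imwrite('pics/w2.png',im)
E
```

```text
clock: 4.0
eef_pos: [0.6, 0.1396, 0.3172]
ee_rot: [[0.324, -0.0, -0.946], [0.946, -0.0, 0.324], [-0.0, -1.0, 0.0]]
ft_force: [0.3, -0.1, -0.0]
finger_gap: 0.0855
4.0 [-0.0073 -0.0026 -0.0194  0.      0.0025 -0.0013]
roll 0.26  t(mm) x -4.0 y 124.2 z -6.4 world d [ 0.0047 -0.0059 -0.1242]
```

View pics/w2.png

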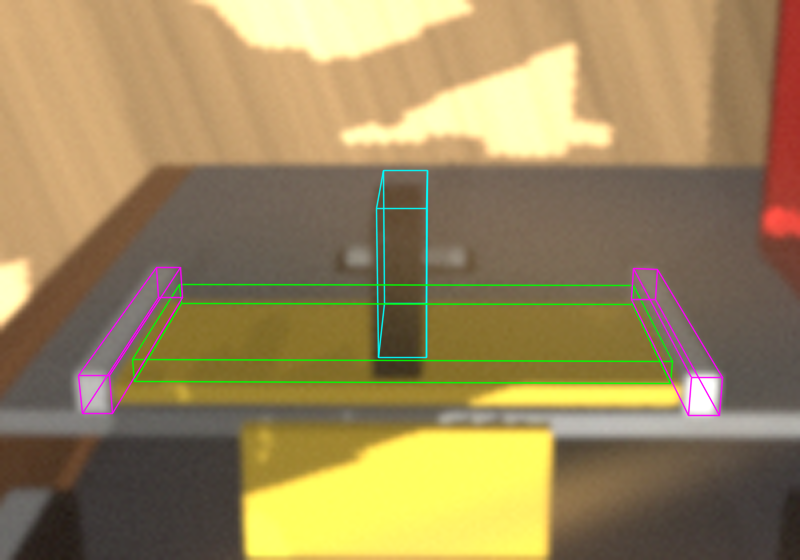

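The guides fit within about 1 mm. The shutter and tab sit about 10 mm higher than joint 0, so the shutter starts slightly raised. I grip the tab at about z=0.20.

```bash
python3 -m crank '[[[0,-0.004,0,-0.006,0.26],[0,0,0.03,0,0],[0,0,0.03,0,0],[0,0,0.03,0,0],[0,0,0.022,0,0],[0,0,0,0,0],[1,0,0,0,0],[1,0,0,0,0],[1,0,0,0,0],[1,0,0,0,0]]]'
python3 -m crank '[[[1,0,0,0,0],[1,0,0,0,0]]]'
```

```text
clock: 5.05
eef_pos: [0.6058, 0.1328, 0.2067]
ee_rot: [[0.33, 0.002, -0.944], [0.944, 0.0, 0.33], [0.001, -1.0, -0.002]]
ft_force: [0.6, 0.2, -1.0]
finger_gap: 0.0284
clock: 5.25
eef_pos: [0.6047, 0.133, 0.2058]
ee_rot: [[0.33, -0.001, -0.944], [0.944, 0.0, 0.33], [0.0, -1.0, 0.001]]
ft_force: [-3.2, 0.5, 2.4]
finger_gap: 0.0093
```

Gripped on 9.3 mm, which matches the 10 mm tab. Now I lift.

```bash
python3 -m crank '[[[1,0,-0.01,0,0],[1,0,-0.01,0,0],[1,0,-0.01,0,0],[1,0,-0.01,0,0],[1,0,-0.008,0,0],[1,0,0,0,0],[1,0,0,0,0]]]'
python3 -m crank '[[[1,0,-0.003,0,0],[1,0,-0.003,0,0],[1,0,0,0,0]]]'
```

```text
clock: 5.95
eef_pos: [0.6047, 0.133, 0.2552]
ee_rot: [[0.33, 0.0, -0.944], [0.944, 0.0, 0.33], [0.0, -1.0, -0.0]]
ft_force: [-5.8, 2.3, 3.5]
finger_gap: 0.0093
clock: 6.25
eef_pos: [0.6047, 0.133, 0.2572]
ee_rot: [[0.33, -0.003, -0.944], [0.944, 0.0, 0.33], [-0.001, -1.0, 0.003]]
ft_force: [0.8, 4.8, -17.5]
finger_gap: 0.0091
```

```bash
python3 -m crank '[[[1,0,-0.002,0,0],[1,0,0,0,0]]]'
python3 -m crank '[[[1,0,0.003,0,0],[0,0,0,0,0],[0,0,0,0,0],[0,0,0,0,0],[0,0,0,0,0],[0,0,-0.025,0,0],[0,0,-0.025,0,0],[0,0,-0.02,0,0]]]'
python3 - <<'E'
from plan import *
from plant import r
s=r.get_state()
p=r.capture('wrist');c=cam(p,s);k=2
pics=[]
for c,(u0,v0,w,h),k in((c,(140,120,280,160),2.85),(cam(r.capture('top')),(170,110,90,110),3),(cam(r.capture('scene')),(310,150,140,120),3)):
    im=cv2.resize(cv2.convertScaleAbs(c['im'][v0:v0+h,u0:u0+w],alpha=1.2),None,fx=k,fy=k,interpolation=cv2.INTER_CUBIC)
    tab=box(-37,-5,-80,-70,235,269);sh=box(-5,0,-131,-19,221,271)
    draw(c,im,edges([tab]),S,k,(u0,v0),(255,255,0));draw(c,im,edges([sh]),S,k,(u0,v0),(0,255,0));pics.append(im)
b=np.hstack([cv2.resize(pics[1],(270,330)),cv2.resize(pics[2],(385,330))])
a=pics[0];W=800;o=np.zeros((a.shape[0]*600//a.shape[0]*0+600,800,3),np.uint8)
a=cv2.resize(a,(472,270));o[:270,:472]=a;o[270:600,:655]=b
cv2.imwrite('pics/w3.png',o)
go(s,pt(L,-30,0,42)+[0,0,.15],np.degrees(P['L'][2])+90);print(s['joint_positions'],s['eef_pos'])
E
```

```text
clock: 6.45
eef_pos: [0.6046, 0.1331, 0.2573]
ee_rot: [[0.33, -0.005, -0.944], [0.944, 0.001, 0.33], [-0.001, -1.0, 0.005]]
ft_force: [4.1, 4.1, -28.0]
finger_gap: 0.0094
clock: 7.25
eef_pos: [0.6056, 0.1325, 0.3306]
ee_rot: [[0.331, 0.003, -0.944], [0.944, -0.0, 0.331], [0.001, -1.0, -0.003]]
ft_force: [0.4, 0.2, 0.4]
finger_gap: 0.0854
roll 26.86  t(mm) x -445.1 y 138.6 z -164.4 world d [-0.2072 -0.4268 -0.1386]
[ 0.0359  0.3501  1.2223 -0.0003  1.5666 -2.7688] [0.6056 0.1325 0.3306]
```

View pics/w3.png

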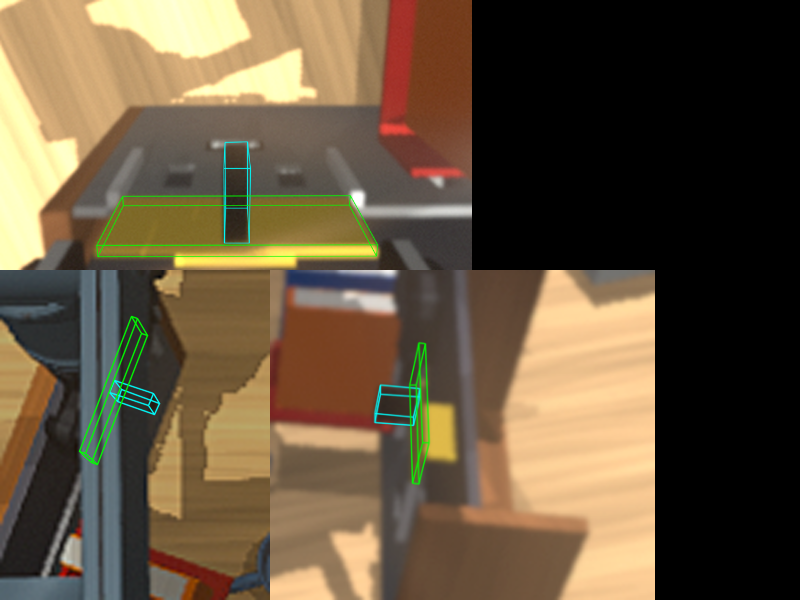

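The wrist view shows the shutter matching the fully-up model, with both slots visible at about (180,175) and (290,175). Now the ledge.

```bash
python3 -m crank '[[[0,0,0,0,8.5],[0,0,0,0,8.5],[0,0,0,0,8.5],[0,-0.044,0,-0.016,1.36],[0,-0.044,0,-0.016,0],[0,-0.044,0,-0.016,0],[0,-0.044,0,-0.016,0],[0,-0.044,0,-0.016,0],[0,-0.044,0,-0.016,0],[0,-0.044,0,-0.016,0]]]'
python3 -m crank '[[[0,-0.044,0.02,-0.016,0],[0,-0.044,0.03,-0.016,0],[0,-0.044,0.03,-0.016,0],[0,0,0.03,0,0],[0,0,0,0,0],[0,0,0,0,0]]]'
cat > m3.py <<'E'
from plan import *
from plant import r
from scipy.optimize import minimize
import sys
s=r.get_state();print(s['clock'],s['joint_positions'])
p=r.capture('wrist');c=cam(p,s);m=red(c['im'])
g=proj(c,[pt(L,0,0,2)])[0];n,lab,st,_=cv2.connectedComponentsWithStats(m.astype(np.uint8))
b=max(range(1,n),key=lambda i:st[i,4]*((abs(np.array([st[i,0]+st[i,2]/2,st[i,1]+st[i,3]/2])-g)<80).all()));m=(lab==b).astype(float)
cost=lambda q:np.abs(mask(c,LEDGE,T(q[0],q[1],0,q[2]),(420,560),2)-m).sum()
q0=np.array(P['L']);f=minimize(cost,q0,method='Nelder-Mead',options=dict(initial_simplex=q0+np.vstack([np.zeros(3),np.diag([.006,.006,.04])]),xatol=1e-5))
print('fit',f.x,f.fun,m.sum(),'was',q0)
im=cv2.convertScaleAbs(c['im'],alpha=1.3);draw(c,im,edges(LEDGE),T(f.x[0],f.x[1],0,f.x[2]),1,(0,0),(255,255,0));cv2.imwrite('pics/w4.png',im)
P['L']=f.x.tolist();json.dump(P,open('pose.json','w'));L=T(f.x[0],f.x[1],0,f.x[2])
go(s,pt(L,-30,0,45),np.degrees(f.x[2])+90)
E
python3 m3.py
```

```text
clock: 8.4
eef_pos: [0.4601, -0.1631, 0.3271]
ee_rot: [[0.721, -0.001, -0.693], [0.693, 0.001, 0.721], [-0.001, -1.0, 0.001]]
ft_force: [0.4, -1.2, 0.1]
finger_gap: 0.0854
clock: 9.0
eef_pos: [0.4114, -0.2707, 0.224]
ee_rot: [[0.731, -0.012, -0.682], [0.682, -0.008, 0.731], [-0.014, -1.0, 0.002]]
ft_force: [0.3, 0.3, 0.6]
finger_gap: 0.0854
9.0 [-0.7992  0.1813  1.7097 -0.0146  1.253  -3.1162]
fit [ 0.423  -0.2735  0.7569] 1341.0039215686274 10587.0 was [ 0.42   -0.2735  0.765 ]
roll -0.35  t(mm) x -23.5 y 179.0 z -10.0 world d [-0.0102 -0.0234 -0.179 ]
```

View pics/w4.png

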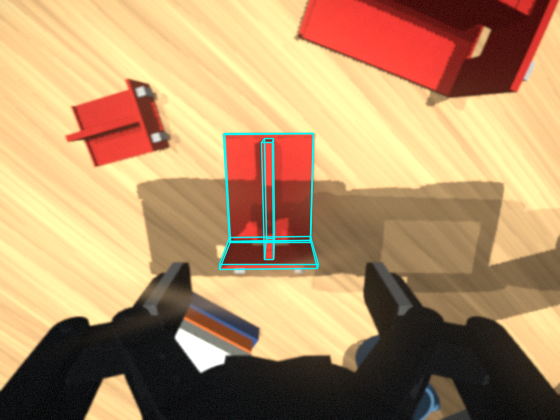

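The overlay sits on the middle ledge: floor at about (270,190), back at (270,255), hooks towards the bottom. The small look-alike is at (120,130) and the big one is at top right. Joint 6 is at -3.116, next to its -3.12 limit. I'll back the roll off 5° and let the closing pads square the ledge.

```bash
python3 -m crank '[[[0,0,0,0,5],[0,-0.011,0.02,-0.006,0],[0,-0.011,0.03,-0.006,0],[0,0,0.03,0,0],[0,0,0.03,0,0],[0,0,0,0,0],[0,0,0,0,0]]]'
python3 - <<'E'
from plan import *
from plant import r
s=r.get_state();print(s['clock'],s['joint_positions'])
go(s,pt(L,-30,0,45),np.degrees(P['L'][2])+90-5)
E
```

```text
clock: 9.75
eef_pos: [0.4018, -0.2955, 0.1163]
ee_rot: [[0.787, -0.009, -0.617], [0.617, -0.011, 0.787], [-0.014, -1.0, -0.003]]
ft_force: [0.2, -0.1, 0.9]
finger_gap: 0.0856
9.75 [-0.8486  0.3082  1.8384 -0.0166  0.9926 -3.0749]
roll -0.29  t(mm) x 0.4 y 71.3 z 1.5 world d [-0.0006  0.0014 -0.0713]
```

```bash
python3 -m crank '[[[0,0.001,0.03,0.001,0],[0,0,0.03,0,0],[0,0,0.011,0,0],[0,0,0,0,0],[1,0,0,0,0],[1,0,0,0,0],[1,0,0,0,0],[1,0,0,0,0],[1,0,0,0,0],[1,0,0,0,0]]]'
python3 -m crank '[[[1,0,0,0,0],[1,0,0,0,0],[1,0,-0.01,0,0],[1,0,-0.01,0,0],[1,0,-0.01,0,0],[1,0,0,0,0],[1,0,0,0,0]]]'
python3 - <<'E'
from plan import *
from plant import r
s=r.get_state();print(s['clock'],s['joint_positions'],s['wrist_torque'])
# desired TCP with ledge at bay frame offset: hover 95+60 in front, 60 above
for dx,z in((-200,215),(-160,178)):
    go(s,pt(S,dx,-75,z),np.degrees(P['S'][2])+90)
E
```

```text
clock: 10.75
eef_pos: [0.4003, -0.2947, 0.0444]
ee_rot: [[0.788, -0.01, -0.616], [0.616, -0.01, 0.788], [-0.014, -1.0, -0.002]]
ft_force: [-0.3, 1.5, 6.3]
finger_gap: 0.0091
clock: 11.45
eef_pos: [0.4008, -0.2945, 0.0743]
ee_rot: [[0.788, -0.009, -0.616], [0.616, -0.011, 0.788], [-0.014, -1.0, -0.003]]
ft_force: [0.1, 0.3, -3.0]
finger_gap: 0.0099
11.45 [-0.8489  0.3664  1.8828 -0.018   0.8906 -3.0717] [-0.052   0.1282 -0.0218]
roll -32.81  t(mm) x 295.5 y -140.7 z -52.0 world d [0.1462 0.262  0.1407]
roll -32.81  t(mm) x 335.5 y -103.7 z -52.0 world d [0.1593 0.2998 0.1037]
```

```bash
python3 -m crank '[[[1,0,-0.036,0,0],[1,0,-0.036,0,0],[1,0,-0.036,0,0],[1,0.04,-0.033,0.017,0],[1,0.04,0,0.017,0],[1,0.04,0,0.017,0],[1,0.04,0,0.017,0],[1,0.04,0,0.017,-4],[1,0.04,0,0.017,0],[1,0.037,0,0.014,0]]]'
python3 -m crank '[[[1,0,0,0,-7.2],[1,0,0,0,-7.2],[1,0,0,0,-7.2],[1,0,0,0,-7.2],[1,0,0,0,0],[1,0,0,0,0]]]'
cat > m4.py <<'E'
from plan import *
from plant import r
s=r.get_state();print(s['clock'],s['joint_positions'],s['eef_pos'],s['ee_rot'][:,1])
go(s,pt(S,-160,-75,178),np.degrees(P['S'][2])+90)
p=r.capture('wrist');c=cam(p,s);cv2.imwrite('pics/w5raw.png',c['im'])
R=np.array(s['ee_rot']);X=R[:,0].copy();X[2]=0
# held ledge model: tool x ~ ledge x ; fit x,y,z offset, yaw, pitch by silhouette of red
a=np.arctan2(X[1],X[0])
def M(q):
    A=T(0,0,0,a+q[3]);pi=cv2.Rodrigues(np.array([0,q[4],0.]))[0];A[:3,:3]=A[:3,:3]@pi
    f=np.array([-.030,0,.042]);A[:3,3]=s['eef_pos']+A[:3,:3]@(np.array(q[:3])-f)-[0,0,.0];return A
m=red(c['im']);u,v=np.meshgrid(range(560),range(420))
from scipy.optimize import minimize
m0=mask(c,LEDGE,M([0,0,-.003,0,0]),(420,560),2);w=cv2.dilate((m0>0).astype(np.uint8),np.ones((25,25)))
f=minimize(lambda q:(np.abs(mask(c,LEDGE,M(q),(420,560),2)-m)*w).sum(),[0,0,-.003,0,0],method='Nelder-Mead',options=dict(initial_simplex=np.array([0,0,-.003,0,0])+np.vstack([np.zeros(5),np.diag([.005,.004,.004,.04,.03])]),maxiter=400))
print('held',f.x,f.fun,(m*w).sum())
A=M(f.x);SB=S@T(0,-.075,0,0);B=np.linalg.inv(SB)@A
print('ledge_back in bay mm',(B@[.065,0,.05,1])[:3]*1e3-[0,0,160],'yaw deg',np.degrees(np.arctan2(B[1,0],B[0,0])),'pitch deg',np.degrees(f.x[4]))
im=cv2.convertScaleAbs(c['im'],alpha=1.3);draw(c,im,edges(LEDGE),A,1,(0,0),(255,255,0))
sl=[box(0,5,s0*32-83,s0*32-67,160,196) for s0 in(1,-1)]+[box(-8,0,s0*59.5-78,s0*59.5-72,152,222) for s0 in(1,-1)]
draw(c,im,edges(sl),S,1,(0,0),(0,255,0));cv2.imwrite('pics/w5.png',im)
E
python3 m4.py
```

```text
clock: 12.45
eef_pos: [0.5419, -0.0293, 0.2074]
ee_rot: [[0.743, -0.011, -0.67], [0.67, -0.009, 0.743], [-0.015, -1.0, 0.001]]
ft_force: [0.5, -0.6, -2.6]
finger_gap: 0.009
clock: 13.05
eef_pos: [0.5416, -0.0314, 0.2076]
ee_rot: [[0.332, -0.011, -0.943], [0.943, -0.01, 0.332], [-0.013, -1.0, 0.007]]
ft_force: [0.2, 0.2, -2.9]
finger_gap: 0.0093
13.05 [-0.2561  0.2865  1.6133 -0.0128  1.25   -3.0553] [ 0.5416 -0.0314  0.2076] [-0.011  -0.0097 -0.9999]
roll -0.20  t(mm) x 40.7 y 29.6 z -5.4 world d [ 0.0185  0.0367 -0.0296]
held [ 0.0802  0.0305 -0.0593  0.0722  0.7688] 10670.482352941177 16593.0
ledge_back in bay mm [-112.7479   41.9708 -111.1574] yaw deg 3.9374357108508264 pitch deg 44.048591672114064
```

View pics/w5.png

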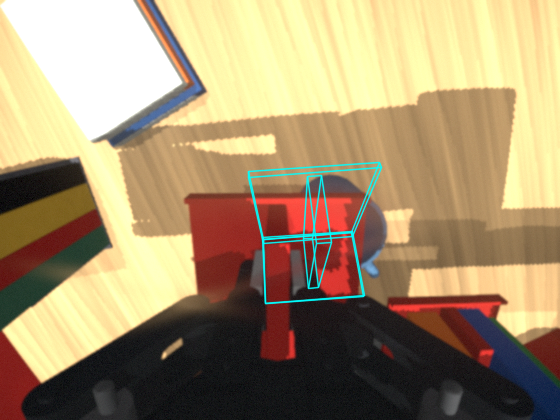

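The held ledge's floor front edge is at row ~197 (columns 187-363), with the fin at column ~279. The silhouette fit failed because the fingers hide too much. I'll use the rigid-grip model instead, with only the x offset free, and check it on a crop.

```bash
python3 -m crank '[[[1,0,0,-0.005,-0.2],[1,0,0,0,0],[1,0,0,0,0]]]'; cat > m5.py <<'E'
from plan import *
from plant import r
def ortho(x):
    x=np.array([x[0],x[1],0]);x/=np.linalg.norm(x);return np.column_stack([x,np.cross([0,0,1],x),[0,0,1]])
Rg=np.array([[.788,-.0095,-.616],[.616,-.0105,.788],[-.014,-1,-.0025]]);Rg=np.linalg.svd(Rg);Rg=Rg[0]@Rg[2]
RLT=Rg.T@ortho(Rg[:,0])
oL=Rg.T@np.array([0,0,-.0444])   # ledge underside point under TCP, in tool axes
def held(s,dx,dy=0,yaw=0):
    R=np.array(s['ee_rot'])@RLT@T(0,0,0,yaw)[:3,:3];A=np.eye(4);A[:3,:3]=R;A[:3,3]=np.array(s['eef_pos'])+np.array(s['ee_rot'])@oL+R@np.array([.030+dx,dy,0]);return A
def report(A):
    B=np.linalg.inv(S@T(0,-.075,.160,0))@A
    print('ledge_back in bay mm',(B@[.065,0,.05,1])[:3]*1e3,'front corners z',[(B@[-.065,y,0,1])[2]*1e3+50 for y in(.05,-.05)],'yaw %.2f'%np.degrees(np.arctan2(B[1,0],B[0,0])),'up',B[:3,2])
E
cat > m6.py <<'E'
from m5 import *
import sys
s=r.get_state();print(s['clock'],s['eef_pos'],s['ft_force']);p=r.capture('wrist');c=cam(p,s)
A=held(s,0);report(A)
print('pred front corners px',proj(c,(A@np.array([[-.065,y,.005,1] for y in(.05,-.05)]).T)[:3].T).tolist())
u0,v0,w,h,k=150,150,280,220,2.8
im=cv2.resize(cv2.convertScaleAbs(c['im'][v0:v0+h,u0:u0+w],alpha=1.6,beta=10),None,fx=k,fy=k,interpolation=cv2.INTER_CUBIC)
draw(c,im,edges(LEDGE),A,k,(u0,v0),(255,255,0))
cv2.imwrite('pics/w6.png',im)
m=red(c['im']);cols=[np.nonzero(m[150:260,u])[0][:1]+150 for u in(200,225,250,300,320)];print('front edge rows',[int(x[0]) if len(x) else None for x in cols])
rows=[(np.nonzero(m[v,150:420])[0]+150) for v in(215,225)];print('side cols',[(int(x[0]),int(x[-1])) for x in rows])
E
python3 m6.py
```

```text
clock: 13.4
eef_pos: [0.5468, -0.0333, 0.208]
ee_rot: [[0.326, -0.01, -0.945], [0.945, -0.01, 0.326], [-0.013, -1.0, 0.006]]
ft_force: [-0.1, -0.4, -3.1]
finger_gap: 0.009
13.4 [ 0.5468 -0.0333  0.208 ] [-0.1106 -0.3566 -3.079 ]
ledge_back in bay mm [-105.7518    0.015    53.7556] front corners z [np.float64(54.00879808955991), np.float64(53.14507431414337)] yaw 0.14 up [-0.0014 -0.0086  1.    ]
pred front corners px [[368.7019732293226, 194.68719253564467], [188.22390047434547, 194.77577310088077]]
front edge rows [198, 198, 197, 195, 194]
side cols [(191, 364), (192, 364)]
```

View pics/w6.png

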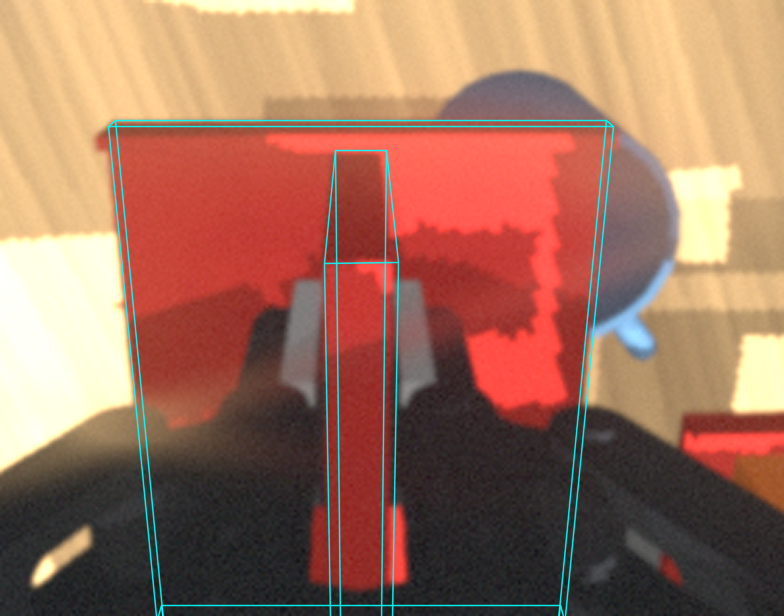

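```bash
cat > m7.py <<'E'
from m5 import *
s=r.get_state();p=r.capture('wrist');c=cam(p,s);m=cv2.GaussianBlur(c['im'],(0,0),1).astype(float)
rd=m[...,2]-.5*m[...,0]-.5*m[...,1]   # redness
A=held(s,0);seg=lambda a,b,n=60:proj(c,(A@np.array([np.append(np.array(a)+(np.array(b)-a)*t,1) for t in np.linspace(0,1,n)]).T)[:3].T)
for nm,e in(('left y-',seg([-.06,-.05,.005],[.0,-.05,.005])),('right y+',seg([-.06,.05,.005],[.0,.05,.005]))):
    o=[]
    for v in range(205,245,4):
        u=np.interp(v,e[:,1],e[:,0]);us=np.arange(int(u)-10,int(u)+11);g=np.gradient(rd[v,us]);i=np.argmax(np.abs(g));o.append((v,round(us[i]-u,1),round(abs(g[i]))))
    print(nm,o)
e=seg([-.065,-.05,.005],[-.065,.05,.005])
o=[]
for u in range(200,360,10):
    v=np.interp(u,e[::-1,0] if e[0,0]>e[-1,0] else e[:,0],e[::-1,1] if e[0,0]>e[-1,0] else e[:,1]);vs=np.arange(int(v)-9,int(v)+12);g=np.gradient(rd[vs,u]);i=np.argmax(g);o.append((u,round(vs[i]-v,1),round(g[i])))
print('front',o)
E
python3 m7.py
```

```text
left y- [(205, np.float64(-1.1), 8), (209, np.float64(-0.5), 9), (213, np.float64(-0.8), 10), (217, np.float64(-0.2), 9), (221, np.float64(-0.6), 10), (225, np.float64(-0.9), 10), (229, np.float64(-1.3), 9), (233, np.float64(0.3), 6), (237, np.float64(-0.0), 4), (241, np.float64(0.6), 4)]
right y+ [(205, np.float64(-1.8), 11), (209, np.float64(-1.4), 12), (213, np.float64(-1.1), 11), (217, np.float64(-1.7), 13), (221, np.float64(-1.3), 14), (225, np.float64(-2.0), 14), (229, np.float64(-1.6), 16), (233, np.float64(-1.2), 17), (237, np.float64(-1.9), 17), (241, np.float64(-1.5), 16)]
front [(200, np.float64(3.2), 8), (210, np.float64(3.3), 8), (220, np.float64(3.3), 8), (230, np.float64(3.3), 8), (240, np.float64(3.3), 7), (250, np.float64(3.3), 20), (260, np.float64(3.3), 22), (270, np.float64(3.3), 21), (280, np.float64(3.3), 21), (290, np.float64(3.3), 22), (300, np.float64(3.3), 20), (310, np.float64(2.3), 20), (320, np.float64(2.3), 20), (330, np.float64(2.3), 20), (340, np.float64(2.3), 20), (350, np.float64(2.3), 20)]
```

The edges agree with the rigid grip: yaw error ≈0.2°, dx≈+1.7 mm, dy≈-0.6 mm. Now I lower to 23 mm above home and approach.

```bash
python3 -m crank '[[[1,0,0.015,0.0005,0],[1,0,0.0143,0,0],[1,0.025,0,0,0],[1,0.025,0,0,0],[1,0.02,0,0,0],[1,0,0,0,0],[1,0,0,0,0]]]'
python3 - <<'E'
from m5 import *
s=r.get_state();report(held(s,.0017,-.0006));print(s['ft_force'])
E
```

```text
clock: 14.2
eef_pos: [0.5685, 0.0331, 0.1778]
ee_rot: [[0.324, -0.01, -0.946], [0.946, -0.01, 0.324], [-0.013, -1.0, 0.006]]
ft_force: [0.3, -1.1, -2.8]
finger_gap: 0.0095
ledge_back in bay mm [-34.2212   0.9583  23.4742] front corners z [np.float64(23.804706227932716), np.float64(22.917805861182792)] yaw 0.25 up [-0.0008 -0.0089  1.    ]
[ 0.2962 -1.0848 -2.7567]
```

```bash
python3 -m crank '[[[1,0.008,0,-0.001,0],[1,0.008,0,0,0],[1,0.006,0,0,0],[1,0.006,0,0,0],[1,0,0,0,0]]]'
python3 - <<'E'
from m5 import *
s=r.get_state();report(held(s,.0017,-.0006));print(s['ft_force'])
E
```

```text
clock: 14.7
eef_pos: [0.5789, 0.0598, 0.1775]
ee_rot: [[0.325, -0.01, -0.946], [0.946, -0.01, 0.325], [-0.012, -1.0, 0.006]]
ft_force: [0.8, 0.1, -3.7]
finger_gap: 0.0097
ledge_back in bay mm [-5.563  -0.1147 23.2544] front corners z [np.float64(23.474341441088622), np.float64(22.607578875993266)] yaw 0.23 up [-0.0016 -0.0087  1.    ]
[ 0.7675  0.146  -3.7059]
```

```bash
python3 -m crank '[[[1,0.002,0,0,0],[1,0.002,0,0,0],[1,0,0,0,0]]]'; python3 -m crank '[[[1,0.001,0,0,0],[1,0.001,0,0,0],[1,0,0,0,0]]]'
python3 - <<'E'
from m5 import *
s=r.get_state();report(held(s,.0017,-.0006));print(s['ft_force'],np.linalg.inv(S[:3,:3])@s['ft_force'])
E
```

```text
clock: 15.0
eef_pos: [0.5801, 0.063, 0.1775]
ee_rot: [[0.325, -0.01, -0.946], [0.945, -0.01, 0.325], [-0.013, -1.0, 0.006]]
ft_force: [-0.3, 0.4, -3.3]
finger_gap: 0.0094
clock: 15.3
eef_pos: [0.5807, 0.0648, 0.1775]
ee_rot: [[0.325, -0.01, -0.946], [0.946, -0.01, 0.325], [-0.013, -1.0, 0.006]]
ft_force: [-1.2, -0.4, -2.7]
finger_gap: 0.0097
ledge_back in bay mm [-0.2987 -0.2717 23.2362] front corners z [np.float64(23.481084231469193), np.float64(22.62681448826031)] yaw 0.19 up [-0.0014 -0.0085  1.    ]
[-1.1613 -0.4154 -2.722 ] [-0.7739  0.9603 -2.722 ]
```

```bash
python3 -m crank '[[[1,0.001,0,0,0],[1,0.001,0,0,0],[1,0,0,0,0]]]'
python3 - <<'E'
from m5 import *
s=r.get_state();report(held(s,.0017,-.0006));print(s['ft_force'],np.linalg.inv(S[:3,:3])@s['ft_force'])
E
```

```text
clock: 15.6
eef_pos: [0.581, 0.0662, 0.1775]
ee_rot: [[0.325, -0.011, -0.946], [0.945, -0.011, 0.326], [-0.014, -1.0, 0.006]]
ft_force: [-1.6, -2.7, -1.8]
finger_gap: 0.0094
ledge_back in bay mm [ 1.1871 -0.1228 23.138 ] front corners z [np.float64(23.54060070342942), np.float64(22.644987204956955)] yaw 0.18 up [-0.0003 -0.009   1.    ]
[-1.6459 -2.708  -1.8299] [-3.0984  0.6647 -1.8299]
```

Light contact with the face (-3 N). Now I lower.

```bash
python3 -m crank '[[[1,0,0.004,0,0],[1,0,0.004,0,0],[1,0,0.004,0,0],[1,0,0,0,0]]]'; python3 -m crank '[[[1,0,0.003,0,0],[1,0,0.003,0,0],[1,0,0,0,0]]]'
python3 - <<'E'
from m5 import *
s=r.get_state();report(held(s,.0005,-.0006));print(s['ft_force'],np.linalg.inv(S[:3,:3])@s['ft_force'])
E
```

```text
clock: 16.0
eef_pos: [0.5811, 0.0648, 0.1657]
ee_rot: [[0.326, -0.01, -0.945], [0.945, -0.013, 0.326], [-0.015, -1.0, 0.005]]
ft_force: [-3.6, -8.1, 4.1]
finger_gap: 0.0098
clock: 16.3
eef_pos: [0.5809, 0.0652, 0.1583]
ee_rot: [[0.326, -0.011, -0.945], [0.945, -0.012, 0.326], [-0.015, -1.0, 0.007]]
ft_force: [-0.2, -4.9, -7.2]
finger_gap: 0.0096
ledge_back in bay mm [-0.9835 -0.3086  3.8601] front corners z [np.float64(4.402027964748257), np.float64(3.499334960143912)] yaw 0.17 up [ 0.0007 -0.009   1.    ]
[-0.165  -4.9223 -7.2203] [-4.7032 -1.4615 -7.2203]
```

```bash
python3 -m crank '[[[1,0,0.003,0,0],[1,0,0.002,0,0],[1,0,0,0,0]]]'; python3 -m crank '[[[1,0,0.002,0,0],[1,0,0,0,0]]]'
python3 - <<'E'
from m5 import *
s=r.get_state();report(held(s,.0005,-.0006));print(s['ft_force'],np.linalg.inv(S[:3,:3])@s['ft_force'])
E
```

```text
clock: 16.6
eef_pos: [0.5811, 0.0665, 0.1545]
ee_rot: [[0.325, -0.01, -0.946], [0.945, -0.01, 0.326], [-0.012, -1.0, 0.006]]
ft_force: [-1.5, -3.1, -1.5]
finger_gap: 0.0095
clock: 16.8
eef_pos: [0.581, 0.0661, 0.1534]
ee_rot: [[0.325, -0.009, -0.946], [0.946, -0.01, 0.325], [-0.013, -1.0, 0.005]]
ft_force: [-5.4, -4.5, 3.3]
finger_gap: 0.0091
ledge_back in bay mm [-0.1134 -0.1091 -0.875 ] front corners z [np.float64(-0.6147145962511757), np.float64(-1.407304222968797)] yaw 0.20 up [-0.001  -0.0079  1.    ]
[-5.3606 -4.5466  3.3351] [-6.0556  3.569   3.3351]
```

```bash
python3 -m crank '[[[1,0,0.003,0,0],[1,0,0,0,0]]]'; python3 -m crank '[[[1,0,0.003,0,0],[1,0,0,0,0]]]'
```

```text
clock: 17.0
eef_pos: [0.5809, 0.0655, 0.1512]
ee_rot: [[0.325, -0.009, -0.946], [0.946, -0.011, 0.325], [-0.014, -1.0, 0.005]]
ft_force: [-7.1, -7.3, 8.2]
finger_gap: 0.0093
clock: 17.2
eef_pos: [0.5807, 0.0654, 0.1501]
ee_rot: [[0.325, -0.008, -0.946], [0.945, -0.012, 0.325], [-0.014, -1.0, 0.004]]
ft_force: [-11.7, -8.3, 20.4]
finger_gap: 0.0095
```

```bash
python3 -m crank '[[[1,0,-0.004,0,0],[1,0,-0.003,0,0],[1,0,0,0,0]]]'; python3 -m crank '[[[0.5,0,0,0,0],[0.5,0,0,0,0],[0.5,0,0,0,0],[0.5,0,0,0,0],[0.5,0,0,0,0]]]'
python3 - <<'E'
from m5 import *
s=r.get_state();print(s['ft_force']);p=r.capture('wrist');c=cam(p,s)
H=S@T(-.065,-.075,.110,0)
im=cv2.convertScaleAbs(c['im'],alpha=1.4)
draw(c,im,edges(LEDGE),H,1,(0,0),(255,255,0))
c2=cam(r.capture('scene'));u0,v0,k=300,150,4;w,h=120,105
i2=cv2.resize(cv2.convertScaleAbs(c2['im'][v0:v0+h,u0:u0+w],alpha=1.4),None,fx=k,fy=k,interpolation=cv2.INTER_CUBIC);draw(c2,i2,edges(LEDGE),H,k,(u0,v0),(255,255,0))
o=np.zeros((600,800,3),np.uint8);o[:300,:400]=cv2.resize(im,(400,300));a=c['im'][100:300,130:430];b=cv2.resize(cv2.convertScaleAbs(a,alpha=1.5),(400,267));o[:267,400:]=b;o[300:600,:343]=cv2.resize(i2,(343,300))
cv2.imwrite('pics/w7.png',o)
E
```

```text
clock: 17.5
eef_pos: [0.5808, 0.0659, 0.1533]
ee_rot: [[0.325, -0.011, -0.946], [0.946, -0.011, 0.325], [-0.014, -1.0, 0.006]]
ft_force: [-1.0, -5.6, -3.2]
finger_gap: 0.0095
clock: 18.0
eef_pos: [0.5813, 0.0666, 0.1536]
ee_rot: [[0.325, -0.009, -0.946], [0.946, -0.01, 0.325], [-0.012, -1.0, 0.006]]
ft_force: [-0.2, -0.3, -0.5]
finger_gap: 0.0426
[-0.2262 -0.3326 -0.4881]
```

View pics/w7.png

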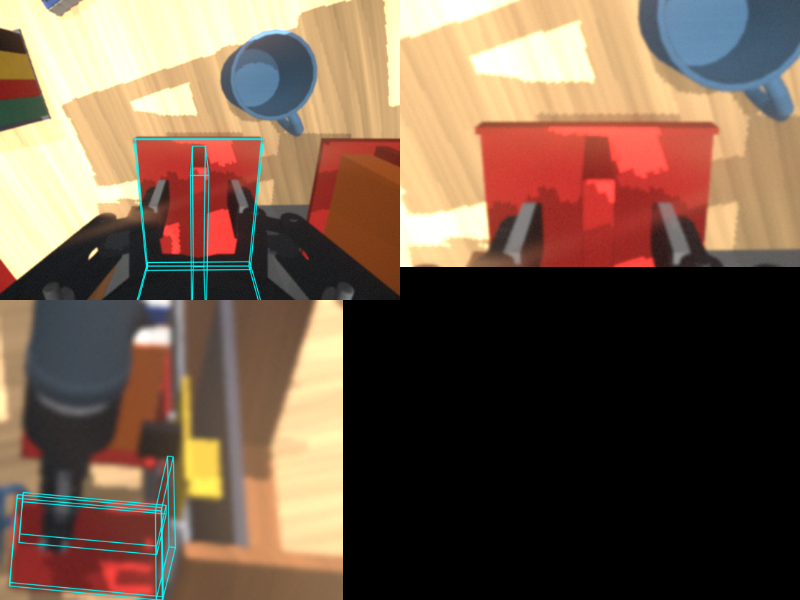

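The ledge matches the home overlay approximately after release, and the shutter is still up. I'll retreat to get a full view and fit its pose.

```bash
python3 -m crank '[[[0.5,0,-0.02,0,0],[0.5,0,-0.03,0,0],[0.5,0,-0.03,0,0],[0.5,-0.03,-0.03,0,0],[0.5,-0.04,-0.02,0,0],[0.5,-0.04,0,0,0],[0.5,0,0,0,0],[0.5,0,0,0,0]]]'
cat > m8.py <<'E'
from m5 import *
from scipy.optimize import minimize
s=r.get_state();print(s['clock'],s['qvel'].round(3) if hasattr(s['qvel'],'round') else s['qvel']);p=r.capture('wrist');c=cam(p,s)
H=S@T(-.065,-.075,.110,0)
def M(q): # dx,dz at hook, pitch(front down +), yaw, roll
    A=np.eye(4);A[:3,:3]=cv2.Rodrigues(np.array([q[3],-q[2],0.]))[0];pv=np.array([.065,0,.05]);A[:3,3]=pv-A[:3,:3]@pv+[0,q[4],q[1]]
    A[0,3]+=q[0];return H@A
k=2.2;u0,v0,w,h=120,120,330,250
im=cv2.resize(cv2.convertScaleAbs(c['im'][v0:v0+h,u0:u0+w],alpha=1.5),None,fx=k,fy=k,interpolation=cv2.INTER_CUBIC)
draw(c,im,edges(LEDGE),H,k,(u0,v0),(255,255,0));cv2.imwrite('pics/w8.png',im);cv2.imwrite('pics/w8raw.png',c['im'])
E
python3 m8.py
```

```text
clock: 18.9
eef_pos: [0.5464, -0.037, 0.2849]
ee_rot: [[0.328, -0.01, -0.945], [0.945, -0.009, 0.328], [-0.012, -1.0, 0.006]]
ft_force: [0.4, -0.2, 0.4]
finger_gap: 0.0425
18.9 [ 0.036  0.014 -0.001  0.006  0.001  0.003]
```

View pics/w8.png

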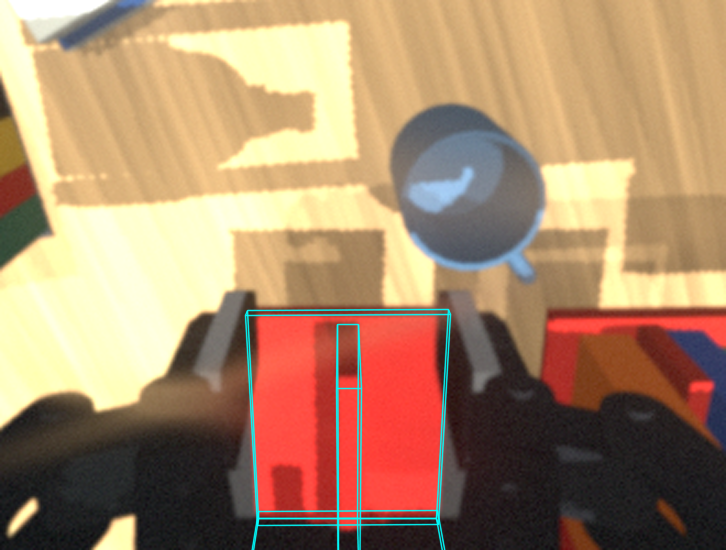

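The overlay and the neighbour's front edge (row ~313) agree with the ledge's front edge (row ~314). To be sure of height and level I'll probe and press the fin top (0.170 when home) with shut fingers.

```bash
python3 -m crank '[[[1,0.035,0,0,0],[1,0.035,0,0,0],[1,0.035,0.02,0,0],[1,0,0.03,0,0],[1,0,0.03,0,0],[1,0,0.006,0,0],[1,0,0,0,0],[1,0,0,0,0]]]'
python3 -m crank '[[[1,0,0.002,0,0],[1,0,0.002,0,0],[1,0,0,0,0]]]'
```

```text
clock: 19.75
eef_pos: [0.5807, 0.0625, 0.1988]
ee_rot: [[0.325, -0.008, -0.946], [0.946, -0.01, 0.325], [-0.012, -1.0, 0.004]]
ft_force: [0.7, -0.2, -0.1]
finger_gap: -0.0002
clock: 20.05
eef_pos: [0.58, 0.0619, 0.1941]
ee_rot: [[0.326, -0.009, -0.945], [0.945, -0.01, 0.326], [-0.012, -1.0, 0.005]]
ft_force: [0.5, 0.3, -0.3]
finger_gap: 0.0
```

```bash
python3 -m crank '[[[1,0,0.002,0,0],[1,0,0,0,0]]]'; python3 -c "
from m5 import *
s=r.get_state();print((np.linalg.inv(S)@np.append(s['eef_pos'],1))[:3],r.tips_ahead)"
```

```text
clock: 20.25
eef_pos: [0.5797, 0.0619, 0.1914]
ee_rot: [[0.326, -0.01, -0.945], [0.945, -0.01, 0.326], [-0.013, -1.0, 0.006]]
ft_force: [0.5, -0.8, -0.6]
finger_gap: -0.0002
[-0.1    -0.0749  0.1914] 0.022
```

```bash
python3 -m crank '[[[1,0,0.001,0,0],[1,0,0,0,0]]]';python3 -m crank '[[[1,0,0.001,0,0],[1,0,0,0,0]]]';python3 -m crank '[[[1,0,0.001,0,0],[1,0,0,0,0]]]'
```

```text
clock: 20.45
eef_pos: [0.5797, 0.062, 0.1904]
ee_rot: [[0.325, -0.01, -0.945], [0.945, -0.01, 0.326], [-0.013, -1.0, 0.006]]
ft_force: [0.0, -0.8, -0.2]
finger_gap: -0.0001
clock: 20.65
eef_pos: [0.5797, 0.062, 0.1893]
ee_rot: [[0.325, -0.01, -0.946], [0.946, -0.01, 0.325], [-0.013, -1.0, 0.006]]
ft_force: [-0.5, 0.7, -0.2]
finger_gap: -0.0004
clock: 20.85
eef_pos: [0.5799, 0.062, 0.1887]
ee_rot: [[0.325, -0.01, -0.946], [0.946, -0.01, 0.325], [-0.013, -1.0, 0.006]]
ft_force: [-0.2, -0.7, 1.2]
finger_gap: -0.0002
```

```bash
python3 -m crank '[[[1,0,-0.006,0,0],[1,-0.02,0,0,0],[1,0,0,0,0],[1,0,0.002,0,0],[1,0,0.001,0,0],[1,0,0.001,0,0],[1,0,0,0,0],[1,0,0,0,0]]]'
python3 -m crank '[[[1,0,0.001,0,0],[1,0,0,0,0]]]';python3 -m crank '[[[1,0,0.001,0,0],[1,0,0,0,0]]]';python3 -m crank '[[[1,0,0.001,0,0],[1,0,0,0,0]]]'
python3 -m crank '[[[1,0,-0.006,0,0],[1,0.034,0,0,0],[1,0,0,0,0],[1,0,0.002,0,0],[1,0,0.001,0,0],[1,0,0,0,0]]]'
python3 -m crank '[[[1,0,0.001,0,0],[1,0,0,0,0]]]';python3 -m crank '[[[1,0,0.001,0,0],[1,0,0,0,0]]]';python3 -m crank '[[[1,0,0.001,0,0],[1,0,0,0,0]]]'
```

```text
clock: 21.65
eef_pos: [0.5733, 0.0434, 0.1906]
ee_rot: [[0.325, -0.01, -0.946], [0.946, -0.01, 0.325], [-0.013, -1.0, 0.007]]
ft_force: [0.3, -0.5, 0.8]
finger_gap: -0.0003
clock: 21.85
eef_pos: [0.5733, 0.0432, 0.1896]
ee_rot: [[0.325, -0.01, -0.946], [0.946, -0.01, 0.325], [-0.013, -1.0, 0.006]]
ft_force: [0.6, -0.5, 0.2]
finger_gap: 0.0001
clock: 22.05
eef_pos: [0.5732, 0.0431, 0.1886]
ee_rot: [[0.325, -0.01, -0.945], [0.945, -0.01, 0.326], [-0.013, -1.0, 0.006]]
ft_force: [-0.1, -0.7, 0.8]
finger_gap: -0.0
clock: 22.25
eef_pos: [0.5734, 0.043, 0.188]
ee_rot: [[0.325, -0.01, -0.946], [0.945, -0.01, 0.326], [-0.012, -1.0, 0.006]]
ft_force: [-0.8, -0.9, 1.2]
finger_gap: 0.0001
clock: 22.85
eef_pos: [0.584, 0.0747, 0.19]
ee_rot: [[0.326, -0.011, -0.945], [0.945, -0.01, 0.326], [-0.013, -1.0, 0.007]]
ft_force: [-0.2, -0.1, -0.3]
finger_gap: 0.0006
clock: 23.05
eef_pos: [0.5843, 0.0747, 0.1894]
ee_rot: [[0.326, -0.01, -0.945], [0.945, -0.01, 0.326], [-0.013, -1.0, 0.006]]
ft_force: [-0.7, -0.0, 0.3]
finger_gap: -0.0004
clock: 23.25
eef_pos: [0.5844, 0.0748, 0.1891]
ee_rot: [[0.326, -0.009, -0.945], [0.945, -0.01, 0.326], [-0.013, -1.0, 0.005]]
ft_force: [-1.1, -1.2, 4.6]
finger_gap: 0.0
clock: 23.45
eef_pos: [0.5844, 0.0747, 0.1888]
ee_rot: [[0.325, -0.009, -0.946], [0.945, -0.011, 0.326], [-0.013, -1.0, 0.005]]
ft_force: [-3.4, -2.1, 9.7]
finger_gap: -0.0
```

The probe found the rear at home height, but the fin slopes about 1.8° front-down: the contact heights were 0.1893 at 86 mm out and 0.1882 at 120 mm out. That is what the throat slack would give. I'll regrip, push the back flat against the face while lifting the front slightly, then look again.

```bash
python3 -m crank '[[[1,0,-0.008,0,0],[0.5,-0.009,0,0,0],[0.5,0,0,0,0],[0.5,0,0,0,0],[0.5,0,0,0,0],[0.5,0,0.02,0,0],[0.5,0,0.02,0,0],[0.5,0,0,0,0],[1,0,0,0,0],[1,0,0,0,0]]]'
python3 -m crank '[[[1,0,0,0,0],[1,0,0,0,0]]]'
python3 -m crank '[[[1,0.002,-0.001,0,0],[1,0.002,-0.001,0,0],[1,0,0,0,0]]]'
```

```text
clock: 24.45
eef_pos: [0.5818, 0.0664, 0.1565]
ee_rot: [[0.325, -0.008, -0.946], [0.946, -0.01, 0.325], [-0.012, -1.0, 0.005]]
ft_force: [0.9, -0.3, -0.5]
finger_gap: 0.0143
clock: 24.65
eef_pos: [0.5812, 0.0666, 0.1565]
ee_rot: [[0.325, -0.009, -0.946], [0.945, -0.01, 0.325], [-0.012, -1.0, 0.005]]
ft_force: [-3.3, 0.6, 4.1]
finger_gap: 0.0088
clock: 24.95
eef_pos: [0.5814, 0.0671, 0.1575]
ee_rot: [[0.325, -0.013, -0.946], [0.945, -0.016, 0.325], [-0.019, -1.0, 0.007]]
ft_force: [-7.1, -11.1, 3.4]
finger_gap: 0.009
```

```bash
python3 -m crank '[[[1,0.002,-0.001,0,0],[1,0,-0.001,0,0],[1,0,0,0,0]]]'
python3 -m crank '[[[1,0.001,-0.001,0,0],[1,0,0,0,0]]]'
python3 -m crank '[[[0.5,0,0,0,0],[0.5,0,0,0,0],[0.5,0,0,0,0],[0,0,0,0,0],[0,0,0,0,0]]]'
```

```text
clock: 25.25
eef_pos: [0.5815, 0.0677, 0.1587]
ee_rot: [[0.325, -0.014, -0.945], [0.945, -0.018, 0.326], [-0.021, -1.0, 0.008]]
ft_force: [-6.6, -14.6, -1.0]
finger_gap: 0.0088
clock: 25.45
eef_pos: [0.5816, 0.0682, 0.1595]
ee_rot: [[0.325, -0.015, -0.945], [0.945, -0.018, 0.326], [-0.022, -1.0, 0.008]]
ft_force: [-7.1, -16.7, -1.6]
finger_gap: 0.0093
clock: 25.95
eef_pos: [0.5836, 0.0734, 0.1605]
ee_rot: [[0.325, -0.009, -0.946], [0.946, -0.01, 0.325], [-0.012, -1.0, 0.006]]
ft_force: [0.4, 0.3, -0.0]
finger_gap: 0.0708
```

```bash
python3 -m crank '[[[0,-0.008,-0.02,0,0],[0,0,-0.02,0,0],[1,-0.024,0,0,0],[1,0,0,0,0],[1,0,0,0,0],[1,0,0,0,0],[1,0,0,0,0],[1,0,0,0,0],[1,0,0.004,0,0],[1,0,0,0,0]]]'
python3 -m crank '[[[1,0,0.002,0,0],[1,0,0.002,0,0],[1,0,0,0,0]]]'
python3 -m crank '[[[1,0,0.001,0,0],[1,0,0,0,0]]]';python3 -m crank '[[[1,0,0.001,0,0],[1,0,0,0,0]]]'
```

```text
clock: 26.95
eef_pos: [0.573, 0.0434, 0.196]
ee_rot: [[0.325, -0.011, -0.946], [0.946, -0.01, 0.325], [-0.013, -1.0, 0.007]]
ft_force: [-0.6, -0.2, -1.0]
finger_gap: 0.0002
clock: 27.25
eef_pos: [0.5731, 0.0431, 0.1924]
ee_rot: [[0.325, -0.011, -0.946], [0.945, -0.01, 0.325], [-0.013, -1.0, 0.007]]
ft_force: [-0.2, 0.3, -0.1]
finger_gap: -0.0
clock: 27.45
eef_pos: [0.5733, 0.0431, 0.1917]
ee_rot: [[0.325, -0.01, -0.946], [0.945, -0.01, 0.326], [-0.013, -1.0, 0.006]]
ft_force: [0.1, -0.3, 0.5]
finger_gap: 0.0002
clock: 27.65
eef_pos: [0.5732, 0.0431, 0.1907]
ee_rot: [[0.325, -0.01, -0.946], [0.945, -0.01, 0.325], [-0.013, -1.0, 0.006]]
ft_force: [0.6, 0.6, -0.3]
finger_gap: 0.0002
```

```bash
python3 -m crank '[[[1,0,0.001,0,0],[1,0,0,0,0]]]';python3 -m crank '[[[1,0,0.001,0,0],[1,0,0,0,0]]]';python3 -m crank '[[[1,0,0.001,0,0],[1,0,0,0,0]]]';python3 -m crank '[[[1,0,0.002,0,0],[1,0,0,0,0]]]'
```

```text
clock: 27.85
eef_pos: [0.5732, 0.0431, 0.1896]
ee_rot: [[0.325, -0.01, -0.946], [0.946, -0.01, 0.325], [-0.013, -1.0, 0.006]]
ft_force: [-0.7, -0.8, -0.5]
finger_gap: 0.0004
clock: 28.05
eef_pos: [0.5732, 0.0431, 0.1886]
ee_rot: [[0.325, -0.01, -0.946], [0.946, -0.01, 0.325], [-0.013, -1.0, 0.006]]
ft_force: [0.5, -0.3, 0.0]
finger_gap: -0.0004
clock: 28.25
eef_pos: [0.5734, 0.043, 0.188]
ee_rot: [[0.325, -0.01, -0.946], [0.945, -0.01, 0.325], [-0.013, -1.0, 0.006]]
ft_force: [-0.4, 0.0, 1.9]
finger_gap: -0.0001
clock: 28.45
eef_pos: [0.5734, 0.0429, 0.1873]
ee_rot: [[0.325, -0.009, -0.946], [0.946, -0.01, 0.325], [-0.013, -1.0, 0.005]]
ft_force: [-3.7, -0.4, 9.8]
finger_gap: -0.0001
```

Contact is again at 0.1882 and stiff, so this is its natural rest: the rear is at home height and the 1.5 mm throat slack gives ~1.8°. Next I check the catch with an oblique close view.

```bash
python3 -m crank '[[[1,0,-0.02,0,0],[0,0,-0.03,0,0],[0,-0.03,-0.03,0,0],[0,-0.03,0,0,0],[0,0,0,0,0],[0,0,0,0,0],[0,0,0,0,0]]]'
cat > m9.py <<'E'
from m5 import *
s=r.get_state();print(s['clock'],(np.linalg.inv(S)@np.append(s['eef_pos'],1))[:3]);p=r.capture('wrist');c=cam(p,s);cv2.imwrite('pics/w9raw.png',c['im'])
W=lambda P:proj(c,[pt(S,*q) for q in P])
print('roller ends',W([(-4.5,-91,122.5),(-4.5,-59,122.5)]),'tops',W([(-5,-125,182),(-5,-25,182)]),'slot',W([(0,-107,160),(0,-43,160)]),'shutter low edge',W([(-5,-131,221),(-5,-19,221)]))
E
python3 m9.py
```

```text
clock: 29.15
eef_pos: [0.5544, -0.0122, 0.2658]
ee_rot: [[0.325, -0.011, -0.946], [0.946, -0.009, 0.325], [-0.012, -1.0, 0.007]]
ft_force: [-0.3, 0.1, -0.7]
finger_gap: 0.0845
29.15 [-0.1783 -0.0754  0.2658]
roller ends [[262.2312 354.9821]
 [291.3172 354.8672]] tops [[222.7648 402.4817]
 [331.4629 401.9152]] slot [[244.7044 386.673 ]
 [309.2645 386.3639]] shutter low edge [[207.8392 444.7135]
 [347.0257 443.8334]]
```

```bash
python3 -m crank '[[[0,0.02,0,0,0],[0,0.025,0,0,0],[0,0,0,0,0],[0,0,0,0,0]]]'
cat >> m9.py <<'E'
k=6;u0,v0,w,h=210,265,130,95
a=cv2.resize(cv2.convertScaleAbs(c['im'][v0:v0+h,u0:u0+w],alpha=1.6,beta=15),None,fx=k,fy=k,interpolation=cv2.INTER_CUBIC)
for q in((-4.5,-91,122.5),(-4.5,-59,122.5)):
    x=(W([q])[0]+.5-[u0,v0])*k;cv2.circle(a,tuple(int(t) for t in x),5,(255,255,0),1)
cv2.imwrite('pics/w9.png',a)
E
python3 m9.py
```

```text
clock: 29.6
eef_pos: [0.569, 0.0307, 0.2653]
ee_rot: [[0.323, -0.011, -0.946], [0.946, -0.01, 0.323], [-0.013, -1.0, 0.007]]
ft_force: [-0.6, -0.1, 0.4]
finger_gap: 0.0855
29.6 [-0.133  -0.0751  0.2653]
roller ends [[261.0637 321.3298]
 [291.6203 321.2965]] tops [[218.7658 364.9996]
 [334.4242 364.7282]] slot [[242.3337 351.0737]
 [310.6566 350.9412]] shutter low edge [[201.88   405.1167]
 [351.8056 404.5913]]
```

View pics/w9.png

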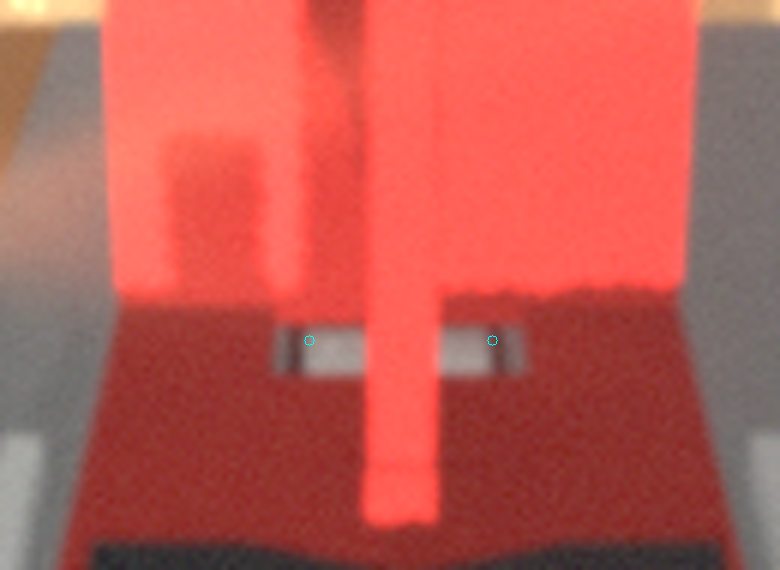

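The picture shows the bright roller filling the window in the ledge's back, either side of the fin at about (335,350) and (470,350). So the catch is in its window. I'll retreat clear and run final numeric checks on the shutter, the bystanders and the ledge.

```bash
python3 -m crank '[[[0,0,-0.03,0,0],[0,-0.03,-0.03,0,0],[0,-0.045,0,0,0],[0,-0.045,0,0,0],[0,-0.045,0,0,0],[0,-0.045,0,0,0],[0,-0.04,0,0,0],[0,0,0,0,0],[0,0,0,0,0]]]'
python3 - <<'E'
from m5 import *
import pickle
C0=pickle.load(open('C.pkl','rb'))
for n in('top','scene'):
    c=cam(r.capture(n));d=cv2.absdiff(cv2.GaussianBlur(c['im'],(0,0),1),cv2.GaussianBlur(C0[n]['im'],(0,0),1)).max(2)
    h=cv2.cvtColor(c['im'],cv2.COLOR_BGR2HSV);y=(abs(h[...,0].astype(int)-27)<6)&(h[...,1]>150)&(h[...,2]>60)
    for nm,b in(('up',box(-5,0,-131,-19,221,271)),('down',box(-5,0,-131,-19,156,206))):
        m=mask(c,[b],S,(420,560))>.7;print(n,'yellow share in shutter',nm,round(y[m].mean(),2),m.sum())
    H=S@T(-.065,-.075,.110,0);m=mask(c,LEDGE,H,(420,560))>.7;print(n,'red share in home ledge',round(red(c['im'])[m].mean(),2))
    R=red(c['im'])
    from scipy.optimize import minimize_scalar
    w=cv2.dilate(m.astype(np.uint8),np.ones((9,9)))
    def P_(th):
        A=np.eye(4);A[:3,:3]=cv2.Rodrigues(np.array([0,-th,0.]))[0];pv=np.array([.065,0,0]);A[:3,3]=pv-A[:3,:3]@pv;return H@A
    print(' pitch scan',[(dg,round((np.abs(mask(c,LEDGE,P_(np.radians(dg)),(420,560))-R)*w).sum())) for dg in(-6,-4,-2,0,2,4,6)])
    dets=[('mug',),('stack',),('file',),('row',)]
    p=r.capture(n)
    for q, in dets: print(' ',q,[(round(x['conf'],2),(np.array(x['box'])*[560,420,560,420]).round().tolist()) for x in r.find_in(p,q)][:2])
    cv2.imwrite(f'pics/end_{n}.png',c['im'])
    for nm,(u,v) in(('mug',(270,207)),('stack',(349,158))) if n=='top' else (('mug',(287,229)),('stack',(214,294))):
        print('  diff',nm,int(np.median(d[v-14:v+14,u-14:u+14])))
s=r.get_state();print(s['clock'],s['eef_pos'],s['ft_force'])
E
```

```text
clock: 30.55
eef_pos: [0.5084, -0.1361, 0.3282]
ee_rot: [[0.423, -0.035, -0.906], [0.902, -0.079, 0.424], [-0.086, -0.996, -0.002]]
ft_force: [0.4, 0.3, 0.4]
finger_gap: 0.0853
top yellow share in shutter up 0.58 328
top yellow share in shutter down 0.0 278
top red share in home ledge 0.78
 pitch scan [(-6, 606), (-4, 566), (-2, 533), (0, 497), (2, 475), (4, 473), (6, 465)]
  mug [(0.61, [259.0, 206.0, 24.0, 24.0])]
  stack []
  file [(0.89, [141.0, 284.0, 58.0, 59.0]), (0.67, [209.0, 153.0, 35.0, 55.0])]
  row [(0.73, [260.0, 207.0, 25.0, 25.0]), (0.68, [306.0, 94.0, 47.0, 66.0])]
  diff mug 12
  diff stack 64
scene yellow share in shutter up 0.54 256
scene yellow share in shutter down 0.0 230
scene red share in home ledge 0.9
 pitch scan [(-6, 504), (-4, 406), (-2, 310), (0, 237), (2, 211), (4, 238), (6, 310)]
  mug [(0.86, [290.0, 230.0, 36.0, 36.0])]
  stack [(0.72, [212.0, 293.0, 70.0, 66.0])]
  file [(0.82, [381.0, 127.0, 50.0, 36.0])]
  row [(0.86, [277.0, 329.0, 53.0, 91.0])]
  diff mug 4
  diff stack 41
31.15 [ 0.5086 -0.1358  0.3281] [-0.3442  0.1474  0.4873]
```

```bash
python3 -c "
from plant import r
print(r.finish_job(), r.get_state()['clock'])"
```

```text
the job is handed in; nothing more can be done
the job is handed in; nothing more can be done
```

I raised the shutter to its stop, hooked the middle-sized ledge into the two slots and pressed it down. I then let go, backed off and handed the job in at about 31 s. The ledge is down at home height with its catch in, but it does not hang quite level.

**Passed:**
- **Shutter:** it is still up. Yellow shows where the raised shutter should be in both cameras and nowhere in its down position.
- **Catch:** the ledge pulled itself down (-7 N at the wrist) about 4 mm above home, as if the catch snapped. The last close picture shows the roller filling the window in its back. I did not do a pull-up test of the lock.
- **Height:** touching the fin's top with shut fingers put the rear within about 0.5 mm of home.
- **Bystanders:** the mug, stack, file and row detections are in line with the start pictures. The top camera did not detect the stack, and that patch of both pictures differs from the start; I put this down to the arm and its shadow.

**Not as asked or in doubt:**
- **Level:** the ledge hangs about 1.8° front-down, by both fin-top touches and the scene camera. That matches what the 1.5 mm hook slack would give. I pushed the back flat against the stand and let go once, and it settled back to the same angle.
- **Top-camera pitch:** its estimate was not conclusive.
- **Joint 6:** it came within 0.004 rad of its limit at the first approach to the ledge, and the tool tilted again on the last retreat, probably for the same reason. I saw no joint pass its range, though I did not read the joints after that retreat.

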